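Raise the board cutter's knife arm and feed the sheet to the strip gauge

ROBOT

A 7-joint arm with a two-finger parallel gripper is mounted at the origin on the work surface. World frame = base frame: x ahead of the robot, y to its left, z up, the work surface at z = 0. Lengths are in m, angles in rad, forces in N, time in s.
With the tool pointing down it reaches from about 0.4 to 0.85 m from the base axis. Payload 4.4 kg.
Tool frame: the origin (TCP) lies at the centre of the arm's flange, where the gripper is bolted on; the fingertips stand 199 mm ahead of it and the grasp point (between the pads) lies 180 mm ahead of it (ctrl.pinch_z is the distance from the TCP to the grasp point, in m); z points along the fingers, y is the line along which they close (so a half turn about z gives the same grasp; the last joint's range is limited). The gripper opens to 94 mm and grips with 3 to 60 N. Pads are 16 mm wide; open, the fingers measure 119 mm over their backs; the gripper's body (75 mm by 177 mm) begins 78 mm behind the grasp point.
Start: joints at [1.243, 0.628, 0.038, 1.517, -0.027, 0.996, -0.02], TCP at [0.168, -0.628, 0.405] pointing down, gripper open.
Joint ranges: [-3.06, 3.06], [-0.37, 2.12], [-1.25, 1.32], [0.18, 2.47], [-1.1, 4.24], [0.23, 1.98], [-2.94, 2.94]. Speed limits (rad/s): [2.57, 2.57, 3.14, 3.14, 3.14, 3.14, 3.14].

INTERFACE

Orientations are given as a unit quaternion [w, x, y, z].
In Python, from station import observe, read_camera, camera_model, order, finder, ctrl gives the robot as it stands.
- The arm moves only by the shell command python3 -m jog 'ROWS' [FORCE]. ROWS is JSON, a list that holds one entry, the list of rows, each a list of 7 numbers: the shift along the tool's x, y, z in cm, then the turn, a rotation vector about the tool's x, y, z in degrees, then the closure, from 0 (fully open) to 1 (shut). In form: [[[tx, ty, tz, ax, ay, az, hand], ...]]. A call has exactly 5 rows; each row shifts and turns the commanded pose from where the row before left it, along the tool's axes as they then stand; what a row does not reach is not made up. A row lasts 1/8 s, in which the tool goes at most 62.5 mm and 10.7 degrees, less where a joint would pass 70% of its speed; a pose out of reach is approached as far as the arm can. A call is refused whole if a number of a shift passes 6.25 or a number of a turn 10.7, either way. A call with a gripper value outside its range is refused whole. The fingers move at their own pace and stop on an object; FORCE is the grip in N (left out, the last holds). Time passes only in rows, so rows that do not move let the fingers close, or fill a call up. It gives the time, the measured TCP pose, the force, the opening and the grip force at its end, in the units of the state.
- observe(): the state, without advancing time (a new reading comes with each control period).
- read_camera(name): name is "scene" or "top"; returns the picture (400x640x3 uint8, red, green, blue); there is no depth.
- camera_model(name): a dict with "fx", "fy", "cx", "cy" (pixels), "D" ([k1, k2, p1, p2, k3] as OpenCV has them; the pictures are not rectified), "camera_from_world" (4x4, takes a point from world to camera coordinates). Camera axes: x right, y down, z forward; pixel columns grow to the right and rows downward; lengths in m; the calibration is good to about 2 mm. A picture is of the moment at which its call begins. camera_model takes no time and is no camera call.
- order.finish_job(): hands the job in; it is judged then, once.
Trained networks look in the newest picture that a camera, given by its name, has taken for a name from the list of things; names that differ only in an ending like _2 or _b are one class to them, and where a whole thing is asked for, a point or a joint stands for the part that bears it (a point fixed in the world has none). Each returns a list of dicts, best first, with "confidence" (0 to 1); they miss things now and then, are a little off and sometimes report something else, mostly with a low value. They report only what shows in the picture. A call takes as long as a camera call. They do not tell look-alikes from the thing itself.
- finder.boxes_of(camera, target): "centre" ([column, row] in pixels, amid what is visible of it).
- finder.place_of(camera, target): "centre" ([column, row] in pixels: a listed point, or the origin of a listed thing).
The state is a dict: "clock": time; "qpos": joint angles; "joint_vel": joint speeds; "joint_torque": joint torques, N m; "eef_pos": TCP position; "orientation": TCP orientation; "contact_force": force on the tool from outside, world axes, zero at the start; "moment": the same for the moment, N m; "width": opening from 0.0 (shut) to 1.0 (fully open); "grip_force": force on a finger pad.
Only numpy, scipy, OpenCV 4.12 (cv2) and the standard library are available. Lean on these libraries where they do the work, as an engineer would, in place of code of your own. Each camera call takes 0.05 s, during which the arm holds its last target. There are 200 camera calls.

TASK

Get the board cutter ready for the next strip without gripping anything: with your fingers under the cross grip, push the counterweighted knife arm up past its balance point, smoothly and without throwing it, so that it swings back to its stop and stays raised by itself. Then push the rubber sheet across the bed, flat under the raised blade, until its short side sits flush along the strip gauge. Don't touch the blade, don't pick the sheet up, and leave the other things on the bed and table where they are.

Things in the scene. Friction and masses are not known exactly. Their poses are not given: they have to be found in the camera images.
- cutter: Lever board cutter, fixed. Bed: white board 320 (x) x 300 (y) mm, top 45 mm above the table. Origin at table height under the bed's centre; x from the grip end (the front) to the pivot end, which points to the robot's left; y towards the robot, z up. The cutting edge is the bed's far edge, y = -150 mm; an aluminium back fence 18 mm tall crosses the bed's pivot end, its front face at x = 110 mm.
- knife_arm (a joint): Knife arm's angle (rad) about an axis parallel to y through x = 140, z = 95 mm in the cutter's frame: 0 = down, level; grows as it rises; stop at 1.13. No spring: below its balance point (somewhere from 0.35 to 0.70, not always the same) it sinks back; beyond it, it rises by itself to the stop within about 3 s and stays. Raising it steadily takes about 2 to 4 N at the grip.
- grip: The arm's cross grip: a black round bar, 26 mm diameter, 130 mm long, set like the bar of a T on the arm's front end, 360 mm from the pivot axis. Origin at its middle (x = -220, y = -165, z = 95 mm in the cutter's frame with the arm down); its y runs along the bar; it turns with the arm. It stands 60 mm clear of the bed's front edge; under it is only the table, 82 mm below its underside.
- blade: The steel blade under the grey knife arm (24 mm wide, 30 mm deep, along y = -165 mm in the cutter's frame), 262 mm long, 45 mm deep, 4 mm thick, sharp: keep off it. Origin at its middle; it turns with the arm. With the arm down it spans x = -157 to 105 and z = 40 to 85 mm in the cutter's frame, at y = -154.
- gauge: The strip gauge, fixed: an aluminium rail 200 mm long, 10 mm thick, parallel to the blade and just beyond it as the robot sees it, carried on two thin rods; it is set so that the strip to be cut is 20 to 40 mm wide. Its top is 19 mm above the bed's top, its underside 21 mm below. Origin at table height below the middle of its stop face; axes as the cutter's.
- gauge_face (a point): The middle (along x) of the gauge's stop face, which looks to +y (towards the bed and the robot), at the height of the bed's top. Axes as the cutter's.
- sheet: The stock: a loose black rubber soling sheet, 120 (x) x 180 (y) x 10 mm, about 0.2 kg, lying flat on the bed on the robot's side of the blade. Origin at the centre of its underside; y along its long sides, +y towards the robot.
- sheet_edge (a point): The middle of the sheet's far short side (120 mm long, the one that faces the blade and gauge), at half thickness: 90 mm from the sheet's centre along its -y.
- pattern_weight: a turned brass pattern weight, a 38 mm disc with a small knob, 32 mm tall, standing on the cutter's bed at the corner nearest the robot's right; origin at the centre of its foot. Leave it where it is.
- tape_roll: a roll of pale tape lying flat on the table in front of the bed, on the robot's side of the grip, 90 mm across, 24 mm tall; origin at the centre of its underside. Leave it.
- pliers: blue-handled pliers lying on the table beyond the cutter's pivot end, about 170 mm long, 12 mm thick; origin on the underside near the joint. Leave them.
- upper_blanks: a pile of five black die-cut shoe-upper blanks, about 140 x 70 mm and 30 mm high, on the table at the left; origin at its underside. Leave it.
- adhesive_tin: a plain metal tin, 70 mm across, 100 mm tall, on the table at the far left; origin at the centre of its foot. Leave it.
- hammer: a wooden-handled hammer lying on the table at the right; origin on its underside. Leave it.
- pen_cup: an empty grey cup, 72 mm across, 95 mm tall, on the table at the left near the robot; origin at the centre of its foot. Leave it.
Mind the look-alikes: they are no part of the job. Of the things like the sheet, leave any that is blue or green; of the rest the larger one is meant.

How it is judged:
On the way, in this order (a step that is already met when the one before it is completed fails the run):
1. the knife arm stands raised at its stop by itself, the fingers off the grip (value of joint knife_arm above 1.05 rad and contact force between the fingers and grip below 0.1 N), for 0.3 s.
2. the sheet lies flush along the strip gauge under the raised blade (value of joint knife_arm above 1.05 rad and y of sheet_edge in the frame of gauge_face between -0.004 and 0.004 m and angle between the y axis of sheet and the y axis of cutter, either way round below 0.04 rad and x of sheet in the frame of cutter between -0.1 and 0.06 m and z of sheet in the frame of cutter between 0.042 and 0.049 m and angle between sheet's own z axis and vertical below 0.05 rad), for 0.2 s.
At the end, for the whole second after the job is handed in: The knife arm rests raised at its stop (angle over 1.05 rad), still; the sheet lies flat on the bed with its short side within 4 mm of the strip gauge and square to it within 0.04 rad, still, and within the bed's length (its centre at x = -100 to 60 mm in the cutter's frame) (all of step 2 and velocity of joint knife_arm between -0.05 and 0.05 rad/s and linear speed of sheet below 0.01 m/s); the robot touches nothing.
It fails at once if the knife arm is thrown (faster than 3 rad/s) (velocity of joint knife_arm above 3 rad/s or velocity of joint knife_arm below -3 rad/s).
It fails at once if the grip is taken between the fingers or forced (over 25 N) (contact force between the fingers and grip above 25 N or (contact force between the fingers and grip above 0.3 N and x of the grasp point in the frame of grip between -0.01 and 0.01 m and z of the grasp point in the frame of grip between -0.01 and 0.01 m and y of the grasp point in the frame of grip between -0.07 and 0.07 m)).
It fails at once if the blade is touched (contact force between any of the fingers, the arm and blade above 1 N).
It fails at once if the sheet is picked up or tipped (z of sheet in the frame of cutter above 0.06 m or angle between sheet's own z axis and vertical above 0.2 rad).
It fails at once if one of the other things is moved by more than 25 mm (distance of any of pattern_weight, tape_roll, pliers, upper_blanks, adhesive_tin, hammer, pen_cup from where it was at the start of the episode above 0.025 m).
It also fails if it takes over 56 s, if anything falls off the work surface, if the arm or the gripper's body presses on something with over 40 N, if the wrist force passes 120 N, or if a joint passes its speed limit or range.

## Working session

There is one attempt and no reset: what is moved stays moved. The work goes in short steps, Python scripts to look and compute and a shell command to move; the robot and the scene stay as the last step left them, time stands still between calls to the robot, and variables do not carry over. Pictures are saved under pics/ and viewed, at most 10 in all, crops included, and the job is handed in when it is done.

```bash
mkdir -p pics
cat > h.py <<'E'
import numpy as np, cv2
from station import observe, read_camera, camera_model, order, finder, ctrl
from scipy.spatial.transform import Rotation as R
def ray(cam,px):
    m=camera_model(cam);K=np.array([[m['fx'],0,m['cx']],[0,m['fy'],m['cy']],[0,0,1.]])
    u=cv2.undistortPoints(np.array([[px]],float),K,np.array(m['D'],float))[0,0]
    T=np.array(m['camera_from_world']);d=T[:3,:3].T@np.array([u[0],u[1],1]);o=-T[:3,:3].T@T[:3,3]
    return o,d
def at_z(cam,px,z):
    o,d=ray(cam,px);return o+d*(z-o[2])/d[2]
def proj(cam,p):
    m=camera_model(cam);K=np.array([[m['fx'],0,m['cx']],[0,m['fy'],m['cy']],[0,0,1.]])
    T=np.array(m['camera_from_world']);r,_=cv2.Rodrigues(T[:3,:3])
    return cv2.projectPoints(np.array(p,float).reshape(-1,3),r,T[:3,3],K,np.array(m['D'],float))[0][:,0]
def snap(cam,name):
    im=read_camera(cam);cv2.imwrite('pics/'+name,im[:,:,::-1]);return im
E
python3 - <<'E'
from h import *
s=observe();print(s['clock'],s['eef_pos'],s['orientation'],s['contact_force'],ctrl.pinch_z)
for c in ('top','scene'):
    snap(c,c+'0.png')
    m=camera_model(c);T=np.array(m['camera_from_world']);print(c,-T[:3,:3].T@T[:3,3],m['fx'])
    for t in ('cutter','grip','sheet','sheet_edge','gauge_face','pattern_weight','tape_roll','gauge'):
        print(c,t,[(np.round(d['centre'],1).tolist(),round(d['confidence'],2)) for d in finder.place_of(c,t)][:4])
E
```

```text
0.0 [ 0.16817945 -0.62755596  0.40377118] [-9.28854804e-04  9.91443990e-01  1.30529433e-01 -1.38733977e-04] [-0.30681727 -0.17579028 -0.18371669] 0.1804
top [0.42156632 0.01554741 1.17439136] 366.6014282326697
top cutter [([311.0, 179.0], 0.72)]
top grip [([405.1, 167.2], 0.72)]
top sheet [([412.3, 135.2], 0.96), ([432.7, 209.6], 0.79), ([316.9, 179.4], 0.64)]
top sheet_edge [([412.1, 211.7], 0.86), ([441.2, 278.9], 0.84), ([334.9, 154.6], 0.83), ([395.3, 133.5], 0.74)]
top gauge_face [([345.1, 127.6], 0.64)]
top pattern_weight [([328.5, 234.7], 0.41)]
top tape_roll [([369.3, 229.9], 0.59)]
top gauge [([338.8, 130.8], 0.62)]
scene [1.19529689 0.12817541 1.2662834 ] 480.30649754375946
scene cutter []
scene grip [([226.5, 217.8], 0.8)]
scene sheet [([200.7, 263.2], 0.8), ([274.6, 182.2], 0.73), ([209.2, 190.1], 0.68), ([242.3, 127.1], 0.63)]
scene sheet_edge [([224.2, 270.2], 0.88), ([292.7, 246.5], 0.87), ([226.8, 190.4], 0.61)]
scene gauge_face [([275.3, 278.1], 0.8)]
scene pattern_weight [([316.9, 176.2], 0.64)]
scene tape_roll [([271.3, 182.6], 0.61)]
scene gauge [([278.6, 282.0], 0.85)]
```

View pics/top0.png

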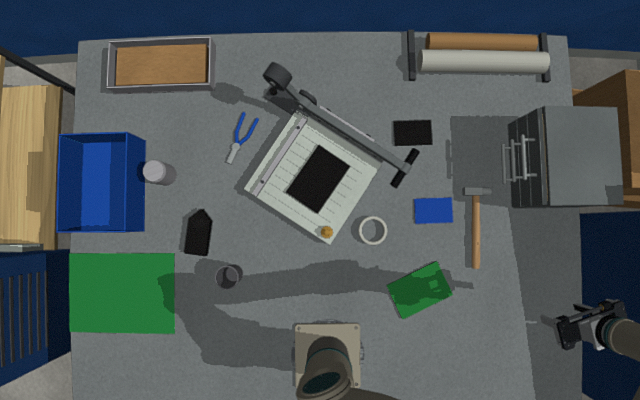

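View pics/scene0.png

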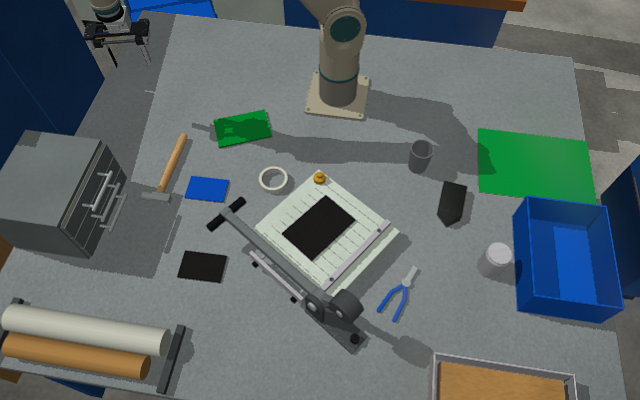

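The top picture shows the bed with the black sheet at (318,179). The grip is at (405,167), the weight at (327,232) and the tape roll at (373,229).

Look-alikes for the sheet in the top picture:
- Small black mat on the table at (412,133)
- Blue mat at (433,210)
- Green mat at (419,290)

I choose the larger black one, on the bed at (318,179). To check it, I'll rectify both views onto the bed-top plane.

```bash
cat >> h.py <<'E'
X0,X1,Y0,Y1=0.27,0.72,-0.30,0.25
def rect(cam,im,z,s=1000):
    # rows: x decreasing downward; cols: y decreasing to the right
    xs=np.arange(X1,X0,-1/s);ys=np.arange(Y1,Y0,-1/s)
    g=np.stack(np.meshgrid(xs,ys,indexing='ij')+[np.full((len(xs),len(ys)),z)] if False else list(np.meshgrid(xs,ys,indexing='ij'))+[np.full((len(xs),len(ys)),z)],-1)
    uv=proj(cam,g).reshape(len(xs),len(ys),2).astype(np.float32)
    return cv2.remap(im,uv[...,0],uv[...,1],cv2.INTER_LINEAR)
def pw(col,row): return np.array([X1-row/1000,Y1-col/1000])
E
python3 - <<'E'
from h import *
for c in ('top','scene'):
    im=cv2.imread(f'pics/{c}0.png')
    r=rect(c,im,0.045);cv2.imwrite(f'pics/r_{c}.png',r)
    f=r.astype(int); w=((f.min(2)>150)&(np.ptp(f,axis=2)<40)).astype(np.uint8)
    w=cv2.morphologyEx(w,cv2.MORPH_CLOSE,np.ones((15,15)))
    r2=rect(c,im,0.055); d=(r2.max(2)<45).astype(np.uint8)
    for n,m in(('white',w),('dark',d)):
        k,l,st,ce=cv2.connectedComponentsWithStats(m)
        for i in range(1,k):
            if st[i,4]>2500:
                cn=cv2.findContours((l==i).astype(np.uint8),0,2)[0][0];b=cv2.minAreaRect(cn)
                print(c,n,st[i,4],pw(*b[0]).round(4),np.round(b[1],1),round(b[2],1),[pw(*q).round(3).tolist() for q in cv2.boxPoints(b)])
    g=[d for d in finder.place_of(c,'grip')][:1];print(at_z(c,g[0]['centre'],0.095))
    for t,z in(('gauge_face',0.045),('tape_roll',0),('pattern_weight',.045)):
        g=finder.place_of(c,t)[:1]
        if g: print(t,at_z(c,g[0]['centre'],z).round(4))
E
```

```text
top white 58575 [0.5596 0.0471] [321.4 282.6] 33.7 [[0.531000018119812, 0.2590000033378601], [0.765999972820282, 0.10199999809265137], [0.5879999995231628, -0.16500000655651093], [0.3529999852180481, -0.00800000037997961]]
top dark 5223 [ 0.6895 -0.256 ] [61. 86.] 90.0 [[0.7200000286102295, -0.21299999952316284], [0.7200000286102295, -0.29899999499320984], [0.6589999794960022, -0.29899999499320984], [0.6589999794960022, -0.21299999952316284]]
top dark 20145 [0.5566 0.0247] [115.7 176.5] 35.1 [[0.5180000066757202, 0.12300000339746475], [0.6620000004768372, 0.020999999716877937], [0.5950000286102295, -0.0729999989271164], [0.45100000500679016, 0.02800000086426735]]
[ 0.58335077 -0.23708845  0.095     ]
gauge_face [ 0.7176 -0.0636  0.045 ]
tape_roll [ 0.3966 -0.1391  0.    ]
pattern_weight [ 0.3844 -0.0073  0.045 ]
scene white 4461 [0.6231 0.1801] [ 29.8 242.5] 34.3 [[0.531000018119812, 0.26100000739097595], [0.7319999933242798, 0.12399999797344208], [0.7149999737739563, 0.0989999994635582], [0.5149999856948853, 0.23600000143051147]]
scene white 50602 [0.5489 0.0321] [287.2 288.6] 33.6 [[0.5080000162124634, 0.23199999332427979], [0.7490000128746033, 0.07199999690055847], [0.5899999737739563, -0.16699999570846558], [0.3490000069141388, -0.00800000037997961]]
scene dark 2632 [ 0.705 -0.255] [30. 88.] 90.0 [[0.7200000286102295, -0.210999995470047], [0.7200000286102295, -0.29899999499320984], [0.6899999976158142, -0.29899999499320984], [0.6899999976158142, -0.210999995470047]]
scene dark 20877 [0.5586 0.0243] [119.  178.5] 35.1 [[0.5199999809265137, 0.12399999797344208], [0.6660000085830688, 0.02199999988079071], [0.5979999899864197, -0.07599999755620956], [0.45100000500679016, 0.027000000700354576]]
[ 0.59430501 -0.22962376  0.095     ]
gauge_face [ 0.7286 -0.0665  0.045 ]
tape_roll [ 0.3999 -0.1522  0.    ]
pattern_weight [ 0.3828 -0.0093  0.045 ]
```

View pics/r_top.png

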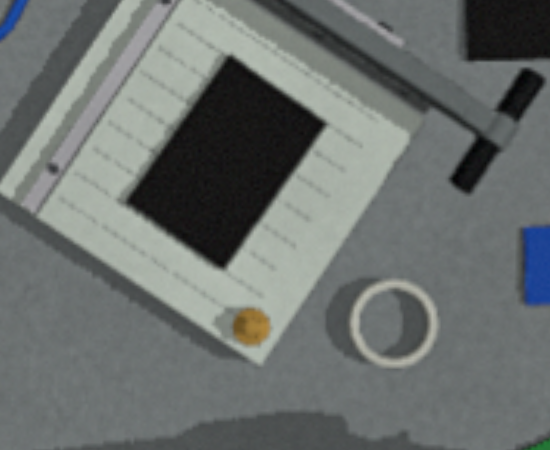

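View pics/r_scene.png

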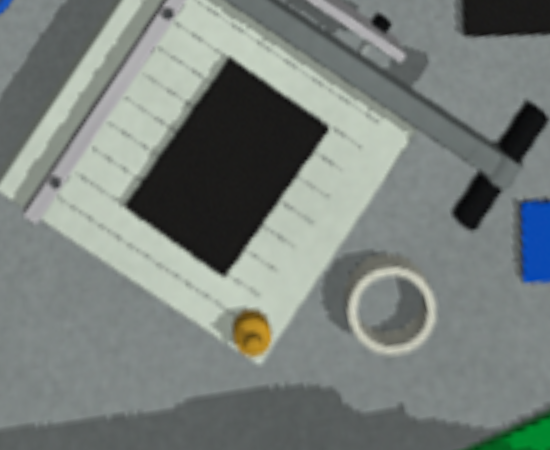

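The two rectified views agree. The sheet measures about 118x178 mm, centred at world (0.558, 0.0245), so the larger black one is confirmed. The grip comes out at (0.582, -0.235, 0.095) and the cutter's yaw is about 56.5 deg. I'll plan to tilt the tool 45 deg, fingers pointing along cutter +x, under the bar.

```bash
cat >> h.py <<'E'
PHI=np.radians(56.5)
def Rt(pitch,phi=PHI): # pitch 90=down ; tool x toward phi
    t=np.radians(90-pitch);h=np.array([np.cos(phi),np.sin(phi),0]);u=np.array([0,0,1.])
    z=h*np.sin(t)-u*np.cos(t);x=h*np.cos(t)+u*np.sin(t);return R.from_matrix(np.stack([x,np.cross(z,x),z],1))
def cur():
    s=observe();q=s['orientation'];return np.array(s['eef_pos']),R.from_quat([q[1],q[2],q[3],q[0]])
def plan(p1,r1,n):
    p,r=cur();w=(r.inv()*r1).as_rotvec()/n;d=(np.array(p1)-p)/n
    for i in range(n):
        print(np.round(r.inv().apply(d)*100,2).tolist()+np.round(np.degrees(w),2).tolist());r=r*R.from_rotvec(w)
E
python3 - <<'E'
from h import *
plan([.44,-.45,.30],Rt(45),10)
E
```

```text
[3.09, -1.01, 1.05, 1.63, 4.3, -3.93]
[3.06, -0.77, 1.3, 1.63, 4.3, -3.93]
[3.0, -0.52, 1.55, 1.63, 4.3, -3.93]
[2.9, -0.27, 1.78, 1.63, 4.3, -3.93]
[2.77, -0.02, 2.0, 1.63, 4.3, -3.93]
[2.6, 0.22, 2.2, 1.63, 4.3, -3.93]
[2.41, 0.46, 2.38, 1.63, 4.3, -3.93]
[2.18, 0.68, 2.53, 1.63, 4.3, -3.93]
[1.93, 0.9, 2.66, 1.63, 4.3, -3.93]
[1.66, 1.1, 2.77, 1.63, 4.3, -3.93]
```

```bash
python3 -m jog '[[[3.1,-1,1.05,1.63,4.3,-3.93,0.3],[3.06,-0.77,1.3,1.63,4.3,-3.93,0.3],[3,-0.52,1.55,1.63,4.3,-3.93,0.3],[2.9,-0.27,1.78,1.63,4.3,-3.93,0.3],[2.77,0,2,1.63,4.3,-3.93,0.3]]]' && python3 -m jog '[[[2.6,0.22,2.2,1.63,4.3,-3.93,0.3],[2.41,0.46,2.38,1.63,4.3,-3.93,0.3],[2.18,0.68,2.53,1.63,4.3,-3.93,0.3],[1.93,0.9,2.66,1.63,4.3,-3.93,0.3],[1.66,1.1,2.77,1.63,4.3,-3.93,0.3]]]'
python3 - <<'E'
from h import *
s=observe();print(np.round(s['qpos'],2))
p,r=cur();print((r.inv()*Rt(45)).as_rotvec(degrees=True))
plan([.463,-.415,.254],Rt(45),5)
E
```

```text
clock: 1.92
eef_pos: [0.3052, -0.5388, 0.3522]
orientation: [-0.094, 0.934, 0.295, 0.176]
contact_force: [0.0, -0.1, -0.3]
width: 0.698
grip_force: 0.0
clock: 2.55
eef_pos: [0.441, -0.4502, 0.2996]
orientation: [-0.181, 0.813, 0.438, 0.338]
contact_force: [0.0, -0.4, -0.2]
width: 0.698
grip_force: 0.0
[ 1.24  0.9  -0.55  1.57 -0.4   1.01  0.51]
[-0.00632682 -0.12611211  0.09748072]
[-0.06, -0.02, 1.23, -0.0, -0.03, 0.02]
[-0.06, -0.02, 1.23, -0.0, -0.03, 0.02]
[-0.06, -0.02, 1.23, -0.0, -0.03, 0.02]
[-0.06, -0.02, 1.23, -0.0, -0.03, 0.02]
[-0.06, -0.02, 1.23, -0.0, -0.03, 0.02]
```

```bash
python3 -m jog '[[[-0.06,0,3.2,0,0,0,0.3],[-0.06,0,3.2,0,0,0,0.3],[-0.06,0,3.2,0,0,0,0.3],[-0.06,0,3.2,0,0,0,0.3],[-0.06,0,3.2,0,0,0,0.3]]]'
python3 - <<'E'
from h import *
p,r=cur();print(np.round(observe()['qpos'],2))
B=np.array([.582,-.235,.095]);print('bar in tool',r.inv().apply(B-p))
im=snap('scene','s1.png');cv2.imwrite('pics/s1c.png',cv2.resize(im[120:320,120:380,::-1],None,fx=2.8,fy=2.8))
E
```

```text
clock: 3.18
eef_pos: [0.502, -0.3576, 0.1839]
orientation: [-0.181, 0.814, 0.437, 0.337]
contact_force: [-0.2, -0.3, -0.3]
width: 0.697
grip_force: 0.0
[ 1.11  1.05 -0.58  1.7  -0.45  0.68  0.55]
bar in tool [ 0.04069792 -0.00106941  0.16631316]
```

View pics/s1c.png

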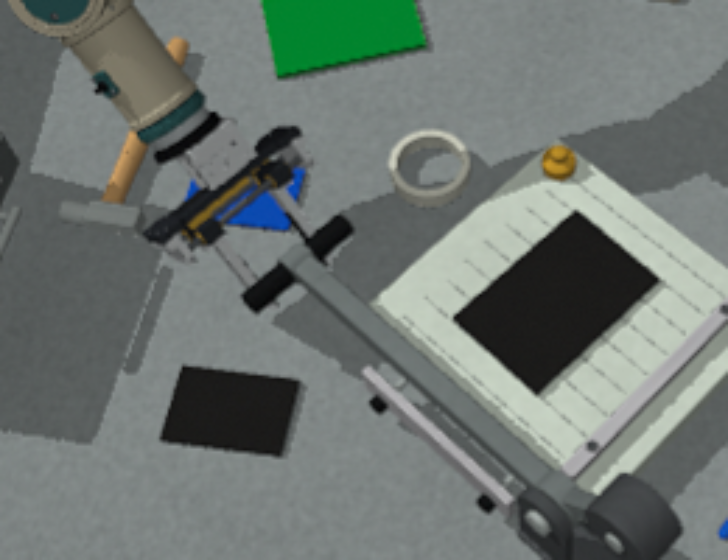

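The crop shows the fingers under the cross grip, one each side of the knife arm at about (285,265), clear of the tape roll and blade. Next I'll close the gap gently.

```bash
python3 -m jog '[[[0.4,0,0,0,0,0,0.3],[0.4,0,0,0,0,0,0.3],[0.3,0,0,0,0,0,0.3],[0.3,0,0,0,0,0,0.3],[0.3,0,0,0,0,0,0.3]]]'
python3 - <<'E'
import numpy as np
th=np.arange(0,0.96,0.06)
h=36*(1-np.cos(th));v=36*np.sin(th)
for a,b,c in zip(np.diff(h),np.diff(v),th[1:]): print(round(c,2),round(.707*(a+b),2),round(.707*(a-b),2))
E
```

```text
clock: 3.85
eef_pos: [0.5083, -0.3479, 0.1972]
orientation: [-0.181, 0.814, 0.437, 0.337]
contact_force: [-0.2, 0.5, 0.7]
width: 0.7
grip_force: 0.0
0.06 1.57 -1.48
0.12 1.66 -1.38
0.18 1.74 -1.28
0.24 1.81 -1.18
0.3 1.88 -1.06
0.36 1.94 -0.95
0.42 1.99 -0.83
0.48 2.04 -0.71
0.54 2.08 -0.59
0.6 2.11 -0.46
0.66 2.13 -0.33
0.72 2.15 -0.21
0.78 2.16 -0.08
0.84 2.16 0.05
0.9 2.15 0.18
```

```bash
python3 -m jog '[[[0.4,0,-0.3,0,0,0,0.3],[0.8,0,-0.7,0,0,0,0.3],[1.2,0,-1,0,0,0,0.3],[1.2,0,-1,0,0,0,0.3],[1.2,0,-0.95,0,0,0,0.3]]]'; python3 -m jog '[[[1.25,0,-0.9,0,0,0,0.3],[1.25,0,-0.85,0,0,0,0.3],[1.25,0,-0.8,0,0,0,0.3],[1.3,0,-0.8,0,0,0,0.3],[1.3,0,-0.7,0,0,0,0.3]]]'
python3 - <<'E'
from h import *
im=snap('scene','s2.png')
p,r=cur();print(r.inv().apply(p-np.array([.502,-.3576,.1839])))
for c in('scene','top'):
    if c=='top': snap('top','t2.png')
    print([(d['centre'],d['confidence']) for d in finder.place_of(c,'grip')][:2])
B=np.array([.582,-.235,.095]);h=np.array([np.cos(PHI),np.sin(PHI),0])
for th in (0,.1,.2,.3,.4,.5): 
    P=B+h*.36*(1-np.cos(th))+[0,0,.36*np.sin(th)];print(th,proj('scene',P)[0].round(1),proj('top',P)[0].round(1),r.inv().apply(P-p).round(3))
E
```

```text
clock: 4.47
eef_pos: [0.5103, -0.3444, 0.2593]
orientation: [-0.18, 0.815, 0.437, 0.336]
contact_force: [-4.0, -4.9, -1.3]
width: 0.701
grip_force: 2.9
clock: 5.1
eef_pos: [0.5206, -0.3293, 0.3336]
orientation: [-0.181, 0.814, 0.437, 0.337]
contact_force: [-1.4, -3.3, -0.0]
width: 0.703
grip_force: 1.4
[ 0.13258732  0.00059169 -0.08194711]
[([225.0, 192.8], 0.58)]
[([407.9, 154.4], 0.6)]
0 [225.8 213.7] [404.4 167.7] [-0.092 -0.002  0.248]
0.1 [224.  207.6] [406.7 165.5] [-0.066 -0.002  0.224]
0.2 [223.1 202.1] [408.1 162.4] [-0.037 -0.001  0.203]
0.3 [223.1 197.2] [408.3 158.5] [-0.006 -0.001  0.185]
0.4 [224.1 193. ] [407.4 153.7] [ 0.027 -0.001  0.17 ]
0.5 [226.1 189.7] [405.2 147.9] [ 0.061 -0.001  0.158]
```

```bash
python3 -m jog '[[[1.45,0,-0.6,0,0,0,0.3],[1.45,0,-0.55,0,0,0,0.3],[1.5,0,-0.5,0,0,0,0.3],[1.5,0,-0.45,0,0,0,0.3],[1.5,0,-0.4,0,0,0,0.3]]]'
python3 - <<'E'
from h import *
p,r=cur()
for c in('scene','top'):
    snap(c,c+'3.png')
    print([(d['centre'],d['confidence']) for d in finder.place_of(c,'grip')][:2])
B=np.array([.582,-.235,.095]);h=np.array([np.cos(PHI),np.sin(PHI),0])
for th in (.5,.6,.7,.8,.9,1,1.13): 
    P=B+h*.36*(1-np.cos(th))+[0,0,.36*np.sin(th)];print(th,proj('scene',P)[0].round(1),proj('top',P)[0].round(1),r.inv().apply(P-p).round(3))
E
```

```text
clock: 5.92
eef_pos: [0.5403, -0.2994, 0.4035]
orientation: [-0.181, 0.813, 0.438, 0.338]
contact_force: [0.0, -1.0, -1.6]
width: 0.7
grip_force: 0.3
[([231.2, 186.2], 0.84)]
[]
0.5 [226.1 189.7] [405.2 147.9] [-0.011 -0.001  0.182]
0.6 [229.2 187.4] [401.5 141.2] [ 0.024 -0.001  0.173]
0.7 [233.6 186.1] [396.4 133.5] [ 0.06  -0.001  0.168]
0.8 [239.1 185.9] [389.7 124.9] [ 0.096 -0.001  0.167]
0.9 [245.9 187.1] [381.4 115.6] [ 0.132 -0.001  0.169]
1 [253.9 189.6] [371.5 105.5] [ 0.167 -0.001  0.175]
1.13 [266.2 195.1] [356.6  91.8] [ 0.212 -0.001  0.188]
```

```bash
python3 -m jog '[[[1.3,0,-0.2,0,0,0,0.3],[1.5,0,-0.2,0,0,0,0.3],[1.5,0,-0.1,0,0,0,0.3],[1.4,0,0,0,0,0,0.3],[1,0,0,0,0,0,0.3]]]'
python3 - <<'E'
from h import *
p,r=cur()
for c in('scene','top'):
    snap(c,c+'4.png')
    print(observe()['clock'],[(d['centre'],d['confidence']) for d in finder.place_of(c,'grip')][:2])
E
```

```text
clock: 6.75
eef_pos: [0.5645, -0.2626, 0.4542]
orientation: [-0.181, 0.813, 0.438, 0.338]
contact_force: [0.1, 0.6, 0.6]
width: 0.696
grip_force: 0.0
6.8 [([239.9, 184.9], 0.94)]
6.9 [([390.2, 120.6], 0.7), ([198.2, 238.3], 0.46)]
```

```bash
python3 -m jog '[[[-0.3,0,-2,0,0,0,0.3],[-0.3,0,-3,0,0,0,0.3],[-0.3,0,-3,0,0,0,0.3],[-0.3,0,-3,0,0,0,0.3],[-0.3,0,-2,0,0,0,0.3]]]';python3 -m jog '[[[-3,0,0,0,0,0,0.2],[-3,0,0,0,0,0,0.2],[-3,0,0,0,0,0,0.2],[-3,0,0,0,0,0,0.2],[-3,0,0,0,0,0,0.2]]]'
python3 - <<'E'
from h import *
for c in('scene','top'):
    im=snap(c,c+'5.png')
    print(observe()['clock'],[(d['centre'],d['confidence']) for d in finder.place_of(c,'grip')][:2])
cv2.imwrite('pics/t5c.png',cv2.resize(cv2.imread('pics/top5.png')[40:260,200:460],None,fx=2.7,fy=2.7,interpolation=cv2.INTER_CUBIC))
E
```

```text
clock: 7.58
eef_pos: [0.5063, -0.3511, 0.5346]
orientation: [-0.181, 0.814, 0.436, 0.337]
contact_force: [0.0, 0.2, 0.4]
width: 0.702
grip_force: 0.0
clock: 8.2
eef_pos: [0.4479, -0.4388, 0.4269]
orientation: [-0.181, 0.814, 0.437, 0.337]
contact_force: [-0.5, 0.6, 0.2]
width: 0.801
grip_force: 0.0
8.25 [([265.8, 195.4], 0.69)]
8.35 [([360.1, 91.3], 0.72)]
```

View pics/t5c.png

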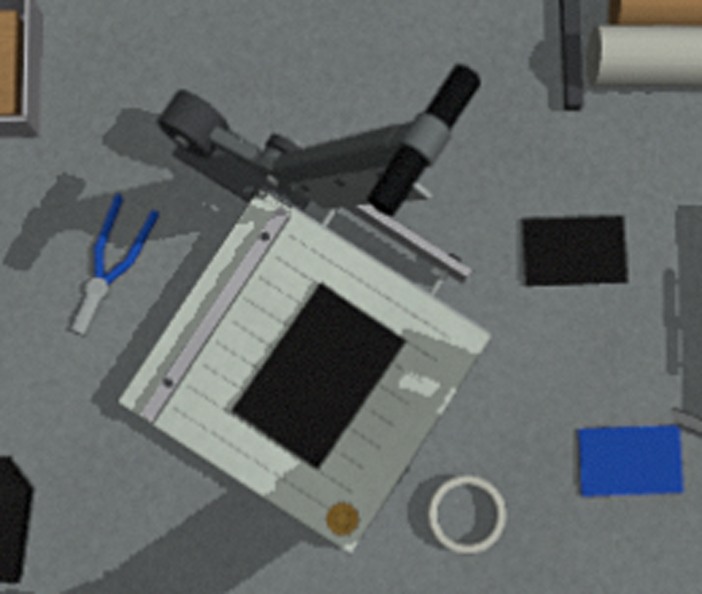

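The knife arm is raised at its stop: the grip projects to the 1.13 rad position in both views. The bed corners in the crop are at (490,335), (350,551), (120,402) and (262,190), and the gauge's bed-side edge ends near (463,280). Next I'll measure the geometry for the push.

Run:
```python
from h import *
px=np.array([[490,335],[350,551],[120,402],[262,190]])/2.7+[200,40]
M=np.array([[-160,-150],[-160,150],[160,150],[160,-150]])/1000
W=np.array([at_z('top',p,.045)[:2] for p in px])
A,B=M-M.mean(0),W-W.mean(0)
phi=np.arctan2((A[:,0]*B[:,1]-A[:,1]*B[:,0]).sum(),(A*B).sum());c=W.mean(0)
Rm=np.array([[np.cos(phi),-np.sin(phi)],[np.sin(phi),np.cos(phi)]])
print('yaw',np.degrees(phi),'c',c,'res mm',((M@Rm.T+c-W)*1000).round(1).tolist())
tc=lambda p:(np.array(p[:2])-c)@Rm*1000
for cam in('top','scene'):
    im=cv2.imread(f'pics/{cam}5.png');d=(rect(cam,im,.055).max(2)<45).astype(np.uint8)
    k,l,st,ce=cv2.connectedComponentsWithStats(d)
    for i in range(1,k):
        if 18000<st[i,4]<23000:
            b=cv2.minAreaRect(cv2.findContours((l==i).astype(np.uint8),0,2)[0][0])
            print(cam,'sheet',tc(pw(*b[0])).round(1),np.round(b[1],1),b[2],'corners',[tc(pw(*q)).round(1).tolist() for q in cv2.boxPoints(b)])
    print([(tc(at_z(cam,g['centre'],.045)).round(1),g['confidence']) for g in finder.place_of(cam,'gauge_face')][:2])
    print([(tc(at_z(cam,g['centre'],.045)).round(1),g['confidence']) for g in finder.place_of(cam,'pattern_weight')][:2])
print('gauge px',tc(at_z('top',np.array([463,280])/2.7+[200,40],.064)))
y=105
P=np.array([-19,y])/1000@Rm.T+c;print('push start',P)
plan([*P,.36],Rt(90,phi+np.pi/2),10); print('or'); plan([*P,.36],Rt(90,phi-np.pi/2),10);print(observe()['qpos'])
```

```text
yaw 56.32409713682905 c [0.56509232 0.03809275] res mm [[-0.1, -3.2], [-4.1, -1.5], [0.1, 3.0], [4.1, 1.7]]
top sheet [-16.4  -0.4] [116.3 176.7] 35.24757385253906 corners [[44.2, 86.3], [39.3, -90.4], [-76.9, -87.2], [-72.1, 89.5]]
[(array([   8. , -181.5]), 0.8)]
[(array([-132.1,  128.6]), 0.66)]
scene sheet [-15.3  -2.6] [119.7 179.1] 35.21759796142578 corners [[46.9, 85.3], [42.1, -93.7], [-77.6, -90.5], [-72.7, 88.5]]
[(array([   5.8, -192. ]), 0.69)]
[(array([-134.1,  129.8]), 0.48)]
gauge px [ -96.76412799 -180.49295984]
push start [0.46717724 0.08050311]
[2.63, -2.7, 3.61, 3.52, -3.52, -8.46]
[3.2, -2.05, 3.58, 3.52, -3.52, -8.46]
[3.67, -1.32, 3.47, 3.52, -3.52, -8.46]
[4.02, -0.55, 3.29, 3.52, -3.52, -8.46]
[4.23, 0.26, 3.05, 3.52, -3.52, -8.46]
[4.31, 1.07, 2.74, 3.52, -3.52, -8.46]
[4.25, 1.86, 2.39, 3.52, -3.52, -8.46]
[4.06, 2.61, 1.99, 3.52, -3.52, -8.46]
[3.73, 3.3, 1.57, 3.52, -3.52, -8.46]
[3.28, 3.9, 1.14, 3.52, -3.52, -8.46]
or
[2.63, -2.7, 3.61, -3.53, -3.52, 8.52]
[2.4, -3.29, 3.27, -3.53, -3.52, 8.52]
[2.06, -3.81, 2.92, -3.53, -3.52, 8.52]
[1.62, -4.25, 2.55, -3.53, -3.52, 8.52]
[1.11, -4.61, 2.2, -3.53, -3.52, 8.52]
[0.53, -4.85, 1.85, -3.53, -3.52, 8.52]
[-0.1, -4.99, 1.54, -3.53, -3.52, 8.52]
[-0.76, -5.01, 1.26, -3.53, -3.52, 8.52]
[-1.43, -4.92, 1.02, -3.53, -3.52, 8.52]
[-2.09, -4.71, 0.83, -3.53, -3.52, 8.52]
[ 1.23232617  0.72785243 -0.56767443  1.49914358 -0.43886689  1.1899199
  0.38183156]
```

```bash
python3 -m jog '[[[2.63,-2.7,3.61,3.52,-3.52,-8.46,0.2],[3.2,-2.05,3.58,3.52,-3.52,-8.46,0.2],[3.67,-1.32,3.47,3.52,-3.52,-8.46,0.2],[4.02,-0.55,3.29,3.52,-3.52,-8.46,0.2],[4.23,0.26,3.05,3.52,-3.52,-8.46,0.2]]]' && python3 -m jog '[[[4.31,1.07,2.74,3.52,-3.52,-8.46,0.2],[4.25,1.86,2.39,3.52,-3.52,-8.46,0.2],[4.06,2.61,1.99,3.52,-3.52,-8.46,0.2],[3.73,3.3,1.57,3.52,-3.52,-8.46,0.2],[3.28,3.9,1.14,3.52,-3.52,-8.46,0.2]]]'
python3 - <<'E'
from h import *
phi=np.radians(56.4);Rm=np.array([[np.cos(phi),-np.sin(phi)],[np.sin(phi),np.cos(phi)]]);c=np.array([.565,.038])
P=np.array([-16,112])/1000@Rm.T+c;print(P,observe()['qpos'])
plan([*P,.252],Rt(90,phi+np.pi/2),5)
E
```

```text
clock: 9.22
eef_pos: [0.4582, -0.1768, 0.3945]
orientation: [-0.099, 0.605, 0.768, 0.185]
contact_force: [0.6, -0.0, 0.0]
width: 0.793
grip_force: 0.0
clock: 9.85
eef_pos: [0.467, 0.0818, 0.3599]
orientation: [0.001, 0.288, 0.958, -0.001]
contact_force: [0.3, -0.4, -0.6]
width: 0.798
grip_force: 0.0
[0.46285856 0.08665311] [ 0.16332443  0.49560902 -0.56233134  2.03281012  0.3977644   0.71947713
  0.33787201]
[0.13, 0.04, 2.16, -0.01, 0.02, 0.03]
[0.13, 0.04, 2.16, -0.01, 0.02, 0.03]
[0.13, 0.04, 2.16, -0.01, 0.02, 0.03]
[0.12, 0.03, 2.16, -0.01, 0.02, 0.03]
[0.12, 0.03, 2.16, -0.01, 0.02, 0.03]
```

```bash
python3 -m jog '[[[0.13,0.04,2.6,0,0,0,0.2],[0.13,0.04,2.6,0,0,0,0.2],[0.13,0.04,2.5,0,0,0,0.2],[0.12,0.03,2,0,0,0,0.2],[0.12,0.03,1.35,0,0,0,0.2]]]'
python3 - <<'E'
from h import *
im=snap('top','t6.png');im2=snap('scene','s6.png')
a=cv2.resize(im[120:250,230:400,::-1],(680,520))
b=cv2.resize(im2[150:300,230:420,::-1],(760,600));cv2.imwrite('pics/s6c.png',b)
E
```

```text
clock: 10.48
eef_pos: [0.4626, 0.0853, 0.2485]
orientation: [-0.001, 0.29, 0.957, 0.0]
contact_force: [0.4, -0.5, -0.1]
width: 0.798
grip_force: 0.0
```

View pics/s6c.png

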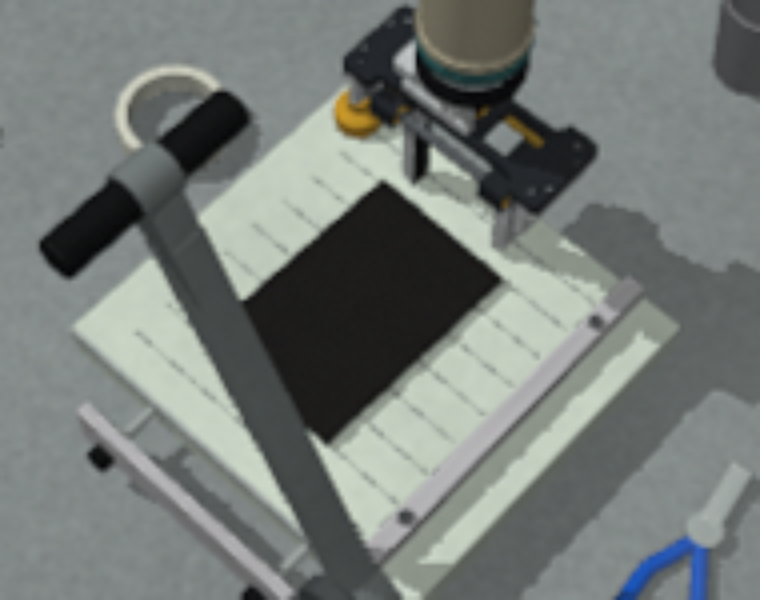

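The crop shows both fingertips standing just behind the sheet's near short side, at (415,180) and (505,245), clear of the brass weight. Now I'll push.

```bash
python3 -m jog '[[[-0.6,0,0,0,0,0,0.2],[-1,0,0.05,0,0,0,0.2],[-1.2,0,0,0,0,0,0.2],[-1.2,0,0,0,0,0,0.2],[-1.2,0,0,0,0,0,0.2]]]'; python3 -m jog '[[[-1,0,0,0,0,0,0.2],[-0.8,0,0,0,0,0,0.2],[-0.7,0,0,0,0,0,0.2],[-0.6,0,0,0,0,0,0.2],[-0.4,0,0,0,0,0,0.2]]]'
cat > m.py <<'E'
from h import *
phi=np.radians(56.4);Rm=np.array([[np.cos(phi),-np.sin(phi)],[np.sin(phi),np.cos(phi)]]);c=np.array([.565,.038])
tc=lambda p:(np.array(p[:2])-c)@Rm*1000
print('tcp',tc(cur()[0]).round(1),observe()['contact_force'])
for cam in('top','scene'):
    im=read_camera(cam)[:,:,::-1].copy();cv2.imwrite(f'pics/{cam}_m.png',im)
    d=(rect(cam,im,.055).max(2)<45).astype(np.uint8);l=cv2.connectedComponentsWithStats(d)
    for i in range(1,l[0]):
        if l[2][i,4]>9000:
            b=cv2.minAreaRect(cv2.findContours((l[1]==i).astype(np.uint8),0,2)[0][0]);print(cam,l[2][i,4],tc(pw(*b[0])).round(1),np.round(b[1],1),round(b[2],1))
    for t,z in(('sheet_edge',.05),('gauge_face',.045)): print(t,[(tc(at_z(cam,g['centre'],z)).round(1).tolist(),round(g['confidence'],2)) for g in finder.place_of(cam,t)][:3])
E
python3 m.py
```

```text
clock: 11.2
eef_pos: [0.5065, 0.055, 0.2481]
orientation: [-0.001, 0.291, 0.957, 0.0]
contact_force: [-2.0, 1.4, 1.6]
width: 0.801
grip_force: 1.2
clock: 11.82
eef_pos: [0.5352, 0.0359, 0.2479]
orientation: [-0.001, 0.291, 0.957, 0.0]
contact_force: [-2.2, 2.2, 1.6]
width: 0.801
grip_force: 1.2
tcp [-18.2  23.7] [-2.16470722  2.19020956  1.62695794]
sheet_edge [([-317.3, -71.6], 0.89), ([-22.7, -167.3], 0.88), ([-136.9, -252.1], 0.64)]
gauge_face [([2.1, -184.1], 0.64)]
scene 10742 [-13.4 -43.7] [119.6 113.4] 34.5
sheet_edge [([-506.1, 37.9], 0.9), ([-298.0, -104.3], 0.79), ([-19.6, -167.8], 0.61)]
gauge_face [([-4.6, -182.6], 0.89)]
```

About 15 mm remains, so I'll go in small steps and watch the force.

```bash
python3 -m jog '[[[-0.3,0,0,0,0,0,0.2],[-0.3,0,0,0,0,0,0.2],[-0.3,0,0,0,0,0,0.2],[-0.2,0,0,0,0,0,0.2],[-0.1,0,0,0,0,0,0.2]]]'; python3 m.py
```

```text
clock: 12.75
eef_pos: [0.5449, 0.0294, 0.2479]
orientation: [-0.001, 0.291, 0.957, 0.0]
contact_force: [-1.0, 0.9, 1.9]
width: 0.801
grip_force: 1.2
tcp [-18.2  12. ] [-0.98953046  0.85542529  1.94697997]
sheet_edge [([-136.0, -260.0], 0.79), ([-323.3, -74.3], 0.78), ([-18.3, -173.5], 0.6)]
gauge_face [([5.2, -186.0], 0.72), ([403.3, 252.4], 0.38)]
scene 9430 [-13.4 -49.2] [119.3 102.3] 34.5
sheet_edge [([-303.9, -98.7], 0.8), ([-16.7, -174.4], 0.66), ([-502.9, 33.4], 0.63)]
gauge_face [([1.0, -190.9], 0.8), ([27.3, -19.2], 0.42), ([211.1, 311.4], 0.42)]
```

```bash
python3 -m jog '[[[-0.1,0,0,0,0,0,0.2],[-0.1,0,0,0,0,0,0.2],[-0.1,0,0,0,0,0,0.2],[-0.1,0,0,0,0,0,0.2],[-0.1,0,0,0,0,0,0.2]]]'; python3 -m jog '[[[-0.1,0,0,0,0,0,0.2],[-0.1,0,0,0,0,0,0.2],[-0.05,0,0,0,0,0,0.2],[0,0,0,0,0,0,0.2],[0,0,0,0,0,0,0.2]]]'
python3 - <<'E'
from h import *
im=snap('scene','s8.png');im2=snap('top','t8.png')
a=cv2.resize(im[190:300,220:330,::-1],(390,390),interpolation=cv2.INTER_CUBIC);b=cv2.resize(im2[85:195,280:390,::-1],(390,390),interpolation=cv2.INTER_CUBIC)
cv2.imwrite('pics/c8.png',np.hstack([a,b]))
E
```

```text
clock: 13.68
eef_pos: [0.5491, 0.0267, 0.2479]
orientation: [-0.001, 0.291, 0.957, 0.0]
contact_force: [-1.6, 2.3, 1.5]
width: 0.8
grip_force: 1.2
clock: 14.3
eef_pos: [0.5512, 0.0252, 0.2479]
orientation: [-0.001, 0.291, 0.957, 0.0]
contact_force: [-2.2, 0.3, 1.5]
width: 0.8
grip_force: 1.0
```

View pics/c8.png

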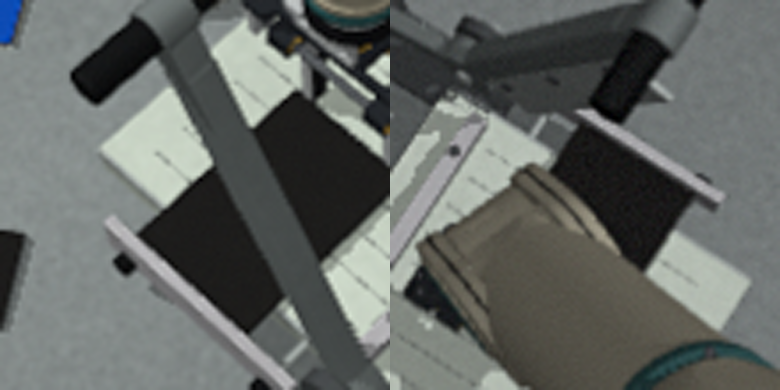

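Both crops show the sheet's far edge right up against the rail, about (110,220)-(250,330) on the left and (575,120)-(700,190) on the right. The force is still only sliding friction, so I'll press on in fine steps until it rises.

```bash
python3 -m jog '[[[-0.05,0,0,0,0,0,0.2],[-0.05,0,0,0,0,0,0.2],[-0.05,0,0,0,0,0,0.2],[-0.05,0,0,0,0,0,0.2],[0,0,0,0,0,0,0.2]]]'; python3 -m jog '[[[-0.05,0,0,0,0,0,0.2],[-0.05,0,0,0,0,0,0.2],[-0.05,0,0,0,0,0,0.2],[-0.05,0,0,0,0,0,0.2],[0,0,0,0,0,0,0.2]]]'
```

```text
clock: 15.02
eef_pos: [0.5527, 0.0242, 0.2479]
orientation: [-0.001, 0.291, 0.957, 0.0]
contact_force: [-2.2, 2.0, 2.1]
width: 0.803
grip_force: 1.6
clock: 15.65
eef_pos: [0.5533, 0.0241, 0.2478]
orientation: [-0.003, 0.29, 0.957, 0.0]
contact_force: [-6.6, 4.4, 6.3]
width: 0.802
grip_force: 3.8
```

```bash
python3 -m jog '[[[-0.1,0,0,0,0,0,0.2],[-0.1,0,0,0,0,0,0.2],[0,0,0,0,0,0,0.2],[0,0,0,0,0,0,0.2],[0,0,0,0,0,0,0.2]]]'
```

```text
clock: 16.27
eef_pos: [0.5538, 0.0239, 0.2478]
orientation: [-0.004, 0.29, 0.957, 0.0]
contact_force: [-9.1, 5.6, 8.7]
width: 0.798
grip_force: 5.7
```

Firm contact on both fingers. I'll back straight off, lift clear and check.

```bash
python3 -m jog '[[[0.2,0,0,0,0,0,0.2],[0.3,0,0,0,0,0,0.2],[0.8,0,0,0,0,0,0.2],[1.5,0,0,0,0,0,0.2],[1.5,0,-1,0,0,0,0.2]]]'; python3 -m jog '[[[1,0,-3,0,0,0,0.2],[1,0,-4,0,0,0,0.2],[2,0,-4,0,0,0,0.2],[3,0,-4,0,0,0,0.2],[3,0,-2,0,0,0,0.2]]]'; python3 -m jog '[[[4,0,0,0,0,0,0.2],[4,0,0,0,0,0,0.2],[0,0,0,0,0,0,0.2],[0,0,0,0,0,0,0.2],[0,0,0,0,0,0,0.2]]]'
python3 m.py
python3 - <<'E'
import cv2,numpy as np
a=cv2.imread('pics/scene_m.png')[180:310,210:340];b=cv2.imread('pics/top_m.png')[80:210,270:400]
cv2.imwrite('pics/c9.png',np.hstack([cv2.resize(i,(400,400),interpolation=cv2.INTER_CUBIC) for i in(a,b)]))
E
```

```text
clock: 16.9
eef_pos: [0.5192, 0.0464, 0.2578]
orientation: [-0.002, 0.29, 0.957, -0.0]
contact_force: [0.2, 0.3, -0.2]
width: 0.8
grip_force: 0.0
clock: 17.52
eef_pos: [0.4363, 0.1026, 0.4306]
orientation: [0.001, 0.29, 0.957, 0.001]
contact_force: [0.1, 0.2, 0.1]
width: 0.797
grip_force: 0.0
clock: 18.15
eef_pos: [0.3717, 0.1454, 0.4284]
orientation: [-0.001, 0.291, 0.957, 0.0]
contact_force: [-0.4, 0.9, -0.1]
width: 0.8
grip_force: 0.0
tcp [-17.5 220.4] [-0.40464548  0.90056484 -0.13492942]
top 19932 [-15.3 -96.8] [119.7 178.6] 34.0
sheet_edge [([-135.3, -254.6], 0.97), ([-323.1, -74.6], 0.9), ([-18.2, -188.2], 0.86)]
gauge_face [([4.9, -178.5], 0.8), ([-17.0, -8.4], 0.5)]
sheet_edge [([-12.6, -183.0], 0.88), ([-300.2, -106.4], 0.68), ([-503.8, 30.9], 0.66)]
gauge_face [([-0.7, -188.1], 0.8), ([-129.8, 115.7], 0.25)]
```

View pics/c9.png

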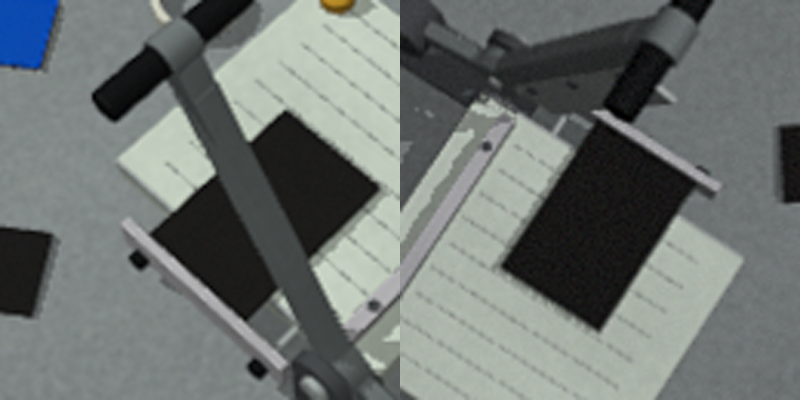

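The sheet lies flush and square against the rail, with edge and gauge averaging about -185 and -183 mm. The knife arm is still raised and the robot is clear.

```bash
python3 -c "
from station import order
print(order.finish_job())"
```

```text
the job is handed in; nothing more can be done
None
```

I raised the knife arm, which stays at its stop by itself, and pushed the sheet across the bed until it sat flush and square against the strip gauge. The job is handed in (about 18 s of the 56 s used), but no verdict came back.

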